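# Work the red lever through the press guard

## Robot

A 6-joint arm with a two-finger parallel gripper is mounted at the origin on the work surface; the furniture and walls round the work are solid. World frame = base frame: x ahead of the robot, y to its left, z up, the work surface at z = 0. Lengths are in m, angles in rad, forces in N, time in s.
With the tool pointing down it reaches from about 0.275 to 0.825 m from the base axis. Payload 5.2 kg.
Tool frame: the origin (TCP) lies midway between the tips of the shut fingers; the grasp point (between the pads) lies ctrl.grasp_offset behind it (ctrl.grasp_offset is the distance from the TCP to the grasp point, in m); z points along the fingers, y is the line along which they close (so a half turn about z gives the same grasp; the last joint's range is limited). The gripper opens to 93 mm and grips with 3 to 60 N. Pads are 15 mm wide; open, the fingers measure 128 mm over their backs; the gripper's body (75 mm by 188 mm) begins 65 mm behind the grasp point.
Start: joints at [0.907, 0.259, 1.535, -0, 1.348, -0.203], TCP at [0.245, 0.493, 0.219] pointing down, gripper open.
Joint ranges: [-3.14, 3.14], [-0.91, 2.08], [0.19, 2.58], [-1.22, 4.36], [0.22, 2.71], [-3.12, 3.12]. Speed limits (rad/s): [2.57, 2.57, 3.14, 3.14, 3.14, 3.14].

## Interface

Orientations are given as a unit quaternion [x, y, z, w].
In Python, from station import telemetry, vision, job, ctrl gives the robot as it stands.
- The arm moves only by the shell command python3 -m jog 'ROWS' [OPENING] [FORCE]. ROWS is JSON, a list of rows, each a list of 2 entries, a list of its own where there are three numbers: the shift along the tool's x, y, z in cm, then the turn about the tool's z in degrees. In form: [[[dx, dy, dz], roll], ...]. A call has 1 to 5 rows; each row shifts and turns the commanded pose from where the row before left it, along the tool's axes as they then stand; what a row does not reach is not made up. A row lasts 1/8 s, in which the tool goes at most 62.5 mm and 10.7 degrees, less where a joint would pass 70% of its speed; a pose out of reach is approached as far as the arm can. A call with a gripper value outside its range is refused whole. OPENING is the finger opening in cm, from 0 to 9.3, set as the call begins (- or left out, the last holds). The fingers move at their own pace and stop on an object; FORCE is the grip in N (left out, the last holds). Time passes only in rows, so rows that do not move let the fingers close. It gives the time, the measured TCP pose, the force, the opening and the grip force at its end, in the units of the state.
- telemetry.get_state(): the state, without advancing time (a new reading comes with each control period).
- vision.grab_frame(name): name is "scene" or "top" or "wrist"; returns the picture (384x512x3 uint8, blue, green, red); there is no depth.
- vision.camera_info(name): a dict with "camera_matrix" (3x3 intrinsics, pixels), "R" (3x3) and "t" (3): a world point X has camera coordinates R X + t; the wrist camera has in their place "tool_from_camera" (4x4, takes a point from camera to tool coordinates, whose origin is the TCP and whose axes are the flange's). Camera axes: x right, y down, z forward; pixel columns grow to the right and rows downward; lengths in m; the calibration is good to about 2 mm. A picture is of the moment at which its call begins: read the wrist's pose just before it. camera_info takes no time and is no camera call.
- job.hand_in(): hands the job in; it is judged then, once.
The state is a dict: "t": time; "q": joint angles; "qvel": joint speeds; "tau": joint torques, N m; "ee_pos": TCP position; "orientation": TCP orientation; "contact_force": force on the tool from outside, world axes, zero at the start; "moment": the same for the moment, N m; "opening": opening from 0.0 (shut) to 1.0 (fully open); "grip_force": force on a finger pad.
Only numpy, scipy, OpenCV 4.12 (cv2) and the standard library are available. Lean on these libraries where they do the work, as an engineer would, in place of code of your own. Each camera call takes 0.05 s, during which the arm holds its last target. There are 200 camera calls.

## Task

Reach down through the guard window of the yellow bench press and press the lever with the red paddle all the way down to its stop, keep it there for about two seconds, then let it spring back up and withdraw clear. Do not touch the yellow guard or its base or press the blue lever, and leave the spool, finial and eraser beside the press where they stand.

Things in the scene. Friction and masses are not known exactly. Their poses are not given: they have to be found in the camera images.
- press: Fixed closed press box, 160 (x) by 270 (y) by 125 mm high: steel base, grey posts, yellow sides. Its flat yellow top, 5 mm thick, upper face 125 mm high, has two dark-edged windows, each 90 (x) by 100 mm (y), centred at x -20, y +63 / -63 mm. Origin: centre of the underside; z up, x away from the robot, give or take 20 degrees. All of this is the guard, not to be touched; the levers inside are not part of it.
- window_left (a point): Centre of the left (+y) window, at the height of the guard's upper face; axes as the press.
- window_right (a point): Centre of the right (-y) window, at the height of the guard's upper face; axes as the press.
- red_unit: Grey base of the station inside the guard that carries the red lever, under the left or the right window. Origin on the top of the press's base plate (12 mm above the bench), 20 mm in +x from below the window's centre; axes as the press.
- blue_unit: The same for the blue lever, under the other window.
- red_paddle (a point): Centre of the top face of the red paddle (flat, 36 by 36 by 10 mm) at the end of the red lever; moves with it. At rest it lies about 16 mm below the guard's upper face and within 3 mm of the window's centre in plan; at the stop it is 24 mm lower (40 mm below the guard's upper face), almost straight down. Its x axis slopes with the lever.
- blue_paddle (a point): The same point on the blue paddle of the other lever.
- red_lever (a joint): Angle of the red lever, rad: 0 at rest (up, sloping up toward the robot), 0.34 at the bottom stop. Its hinge lies 70 mm in +x of the paddle. A spring returns it; pressing at the paddle takes about 3 N to start and about 9 N at the stop.
- blue_lever (a joint): Angle of the blue lever, rad: 0 at rest, 0.34 at the stop.
- spool: Loose spool of brown thread, 32 mm across, 52 mm high, standing to the left of the press; origin at its foot.
- finial: Loose turned wooden finial, 19 mm across, 38 mm high, standing to the right of the press; origin at its foot.
- eraser: Loose pink eraser, 19 by 40 by 11 mm, lying in front of the press; origin at its underside.

How it is judged:
By the outcome, as a careful person would: the job done as asked, in the order asked, and still so for the second after the job is handed in, with the robot touching nothing.
It also fails if it takes over 38 s, if anything falls off the work surface, if the arm or the gripper's body presses on something with over 40 N, if the wrist force passes 120 N, or if a joint passes its speed limit or range.

## Working session

There is one attempt and no reset: what is moved stays moved. The work goes in short steps, Python scripts to look and compute and a shell command to move; the robot and the scene stay as the last step left them, time stands still between calls to the robot, and variables do not carry over. Pictures are saved under pics/ and viewed, at most 10 in all, crops included, and the job is handed in when it is done.

```bash
mkdir -p pics; python3 - <<'E'
from station import telemetry, vision, job, ctrl
import cv2,numpy as np
s=telemetry.get_state();print(s['t'],s['ee_pos'],s['orientation'],s['opening'],ctrl.grasp_offset)
for n in ('top','scene'):
    cv2.imwrite(f'pics/{n}0.png',vision.grab_frame(n))
    c=vision.camera_info(n);print(n,np.round(c['camera_matrix'],1).tolist(),np.round(c['R'],3).tolist(),np.round(c['t'],3))
E
```

```text
0.0 [0.24421799 0.49222595 0.21784936] [ 2.28345009e-01  9.73579890e-01 -7.91600022e-04 -3.57558111e-04] 1.0046182528297034 0.0188
top [[425.1, 0.0, 258.5], [0.0, 425.1, 199.4], [0.0, 0.0, 1.0]] [[0.023, -1.0, -0.011], [-0.988, -0.021, -0.153], [0.153, 0.014, -0.988]] [0.095 0.547 1.078]
scene [[478.3, 0.0, 259.8], [0.0, 478.3, 189.3], [0.0, 0.0, 1.0]] [[0.621, 0.784, 0.02], [0.562, -0.427, -0.709], [-0.547, 0.451, -0.705]] [-0.4   -0.181  1.347]
```

View pics/top0.png

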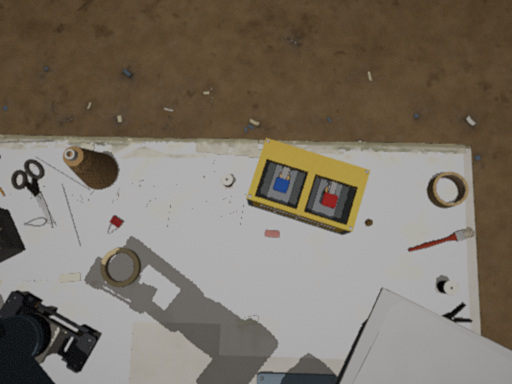

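View pics/scene0.png

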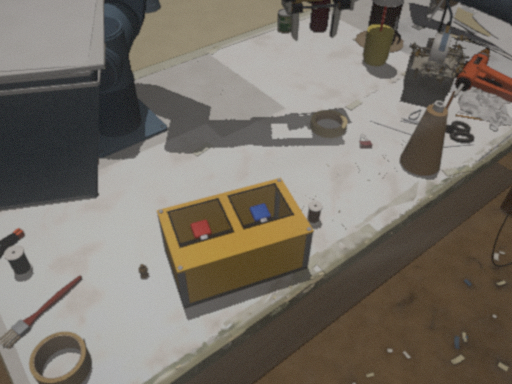

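The red paddle is in the right window, at about (330,200) in the top view, and blue is left at (282,185). The scene view agrees: red (202,230), blue (262,213).

```bash
cat > h.py <<'E'
import cv2,numpy as np
from station import telemetry, vision
def ray(n,p,z):
    c=vision.camera_info(n);R=np.array(c['R']);t=np.array(c['t'])
    d=R.T@np.linalg.solve(c['camera_matrix'],[p[0],p[1],1]);o=-R.T@t
    return o+d*(z-o[2])/d[2]
def mask(im,col):
    h=cv2.cvtColor(im,cv2.COLOR_BGR2HSV);H,S,V=cv2.split(h)
    r={'red':((H<8)|(H>172))&(S>150)&(V>60),'blue':(H>105)&(H<130)&(S>120)&(V>60),'yellow':(H>18)&(H<32)&(S>150)&(V>60)}[col]
    return r.astype(np.uint8)
def blob(m,near,rad):
    n,l,s,c=cv2.connectedComponentsWithStats(m)
    ok=[i for i in range(1,n) if np.hypot(*(c[i]-near))<rad]
    i=max(ok,key=lambda i:s[i,4]); return c[i],s[i,4]
E
python3 - <<'E'
from h import *
for n,r,b in(('top',(330,200),(282,185)),('scene',(202,230),(262,213))):
    im=cv2.imread(f'pics/{n}0.png')
    for col,p in(('red',r),('blue',b)):
        c,a=blob(mask(im,col),p,12); print(n,col,c,a,ray(n,c,.109).round(4))
im=cv2.imread('pics/top0.png');m=mask(im,'yellow')
for p in ((268,140),(369,170),(355,220),(250,196)): print(p,ray('top',p,.125).round(4))
a=im[120:250,230:390];cv2.imwrite('pics/topc.png',cv2.resize(a,None,fx=4.5,fy=4.5,interpolation=cv2.INTER_CUBIC))
E
```

```text
top red [329.11695906 199.74853801] 171 [ 0.5377 -0.0683  0.109 ]
top blue [280.73099415 184.68421053] 171 [0.5731 0.0519 0.109 ]
scene red [201.0441989  227.70165746] 181 [ 0.5415 -0.0696  0.109 ]
scene blue [259.5025641  211.47179487] 195 [0.5774 0.0489 0.109 ]
(268, 140) [0.6827 0.086  0.125 ]
(369, 170) [ 0.6114 -0.164   0.125 ]
(355, 220) [ 0.487  -0.1282  0.125 ]
(250, 196) [0.5402 0.1272 0.125 ]
```

View pics/topc.png

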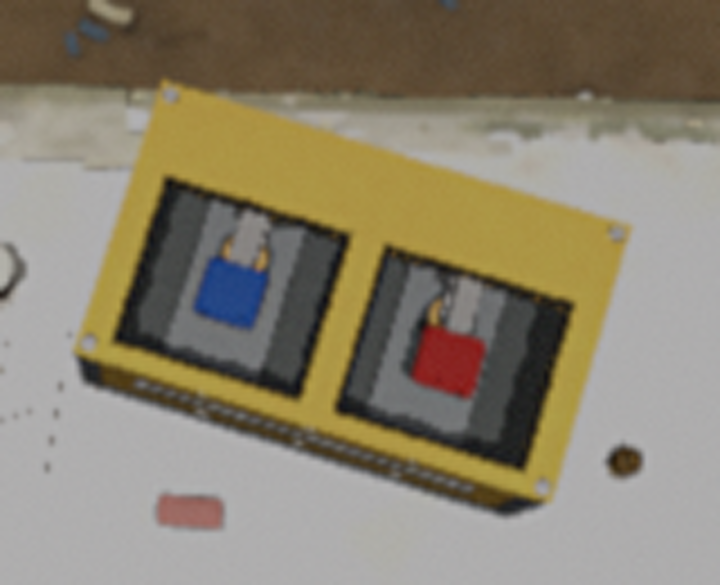

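```bash
python3 -m jog '[[[-2,-1.4,0],0],[[-3.9,-2.8,0],0],[[-3.9,-2.8,0],0],[[-3.9,-2.8,0],0],[[-3.9,-2.8,0],0]]' 0; python3 -m jog '[[[-3.9,-2.8,0],0],[[-3.9,-2.8,0],0],[[-3.9,-2.8,0],0],[[-3.9,-2.8,0],0],[[-3.9,-2.8,0],0]]'; python3 -m jog '[[[-3.9,-2.8,0],0],[[-3.9,-2.8,0],0],[[-2,-1.4,0],0],[[0,0,0],-9.8],[[0,0,0],0]]'
```

```text
t: 0.72
ee_pos: [0.3464, 0.3001, 0.2184]
orientation: [0.228, 0.974, -0.0, -0.0]
contact_force: [-0.5, -0.2, -0.7]
opening: 0.514
grip_force: 0.0
t: 1.35
ee_pos: [0.4589, 0.088, 0.2184]
orientation: [0.228, 0.974, 0.0, -0.0]
contact_force: [-0.2, 1.1, -0.1]
opening: 0.01
grip_force: 0.0
t: 1.98
ee_pos: [0.5149, -0.0166, 0.2182]
orientation: [0.145, 0.989, 0.0, -0.001]
contact_force: [0.1, -0.2, 0.5]
opening: -0.0
grip_force: 0.0
```

```bash
python3 - <<'E'
from h import *
from scipy.spatial.transform import Rotation as Ro
s=telemetry.get_state();c=vision.camera_info('wrist');im=vision.grab_frame('wrist');cv2.imwrite('pics/w1.png',im)
print(s['ee_pos'],np.round(c['tool_from_camera'],3).tolist(),np.round(c['camera_matrix'],1).tolist())
E
```

```text
[ 0.51486681 -0.01657609  0.21824705] [[0.0, -0.962, -0.273, 0.076], [1.0, 0.0, -0.0, 0.0], [0.0, -0.273, 0.962, -0.166], [0.0, 0.0, 0.0, 1.0]] [[270.3, 0.0, 253.3], [0.0, 270.3, 191.7], [0.0, 0.0, 1.0]]
```

View pics/w1.png

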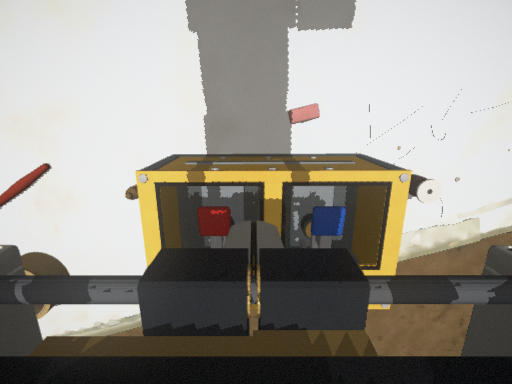

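The wrist view shows the tool aligned with the press. Red paddle is at about (215,221), blue at (328,221), the red window's front edge at row 182 over columns 158–265, and the shut fingertips at (253,233).

```bash
cat >> h.py <<'E'
from scipy.spatial.transform import Rotation as Ro
def wray(p,z,s):
    c=vision.camera_info('wrist');T=np.array(c['tool_from_camera']);Q=Ro.from_quat(s['orientation']).as_matrix()
    o=Q@T[:3,3]+s['ee_pos'];d=Q@T[:3,:3]@np.linalg.solve(c['camera_matrix'],[p[0],p[1],1])
    return o+d*(z-o[2])/d[2]
E
python3 - <<'E'
from h import *
s=telemetry.get_state();im=cv2.imread('pics/w1.png');Q=Ro.from_quat(s['orientation']).as_matrix()
def show(n,p,z): w=wray(p,z,s);print(n,np.round(p,1),w.round(4),'tool mm',(1000*Q.T@(w-s['ee_pos'])).round(1))
for col,p in(('red',(215,221)),('blue',(328,221))): show(col,blob(mask(im,col),p,15)[0],.109)
for p in((158,182),(265,182),(283,182),(386,182),(138,170),(408,170)): show('edge',p,.125)
for p in [(388,247),(573,302),(525,468),(337,410)]: print(ray('top',np.array(p)/4.5+[230,120]-.4,.125).round(4))
E
```

```text
red [213.8 220.6] [ 0.5362 -0.0673  0.109 ] tool mm [-35.3 -42.7 109.4]
blue [328.  220.4] [0.5719 0.0521 0.109 ] tool mm [-35.   81.9 109.4]
edge [158 182] [ 0.4762 -0.1025  0.125 ] tool mm [ 12.  -93.8  93.4]
edge [265 182] [ 0.5067 -0.0013  0.125 ] tool mm [12.1 11.9 93.4]
edge [283 182] [0.5118 0.0157 0.125 ] tool mm [12.1 29.7 93.4]
edge [386 182] [0.5411 0.1131 0.125 ] tool mm [ 12.1 131.5  93.5]
edge [138 170] [ 0.4594 -0.1167  0.125 ] tool mm [  24.  -112.1   93.4]
edge [408 170] [0.5353 0.1356 0.125 ] tool mm [ 24.2 151.3  93.5]
[ 0.5973 -0.0334  0.125 ]
[ 0.5689 -0.1339  0.125 ]
[ 0.4778 -0.1071  0.125 ]
[ 0.5069 -0.0061  0.125 ]
```

```bash
python3 -m jog '[[[-1.7,-2.1,0],0],[[-1.8,-2.2,0],0],[[0,0,4],0],[[0,0,3.2],0],[[0,0,0],0]]'; python3 - <<'E'
from h import *
s=telemetry.get_state();print(s['ee_pos'],s['contact_force']);cv2.imwrite('pics/w2.png',vision.grab_frame('wrist'))
cv2.imwrite('pics/s2.png',cv2.resize(vision.grab_frame('scene')[130:330,110:360],None,fx=3,fy=3))
E
```

```text
t: 2.65
ee_pos: [0.5344, -0.0667, 0.1445]
orientation: [0.145, 0.989, 0.001, -0.003]
contact_force: [0.4, 0.3, -0.2]
opening: 0.005
grip_force: 0.0
[ 0.53439197 -0.06668766  0.14447206] [ 0.40413219  0.28003246 -0.19083095]
```

View pics/w2.png

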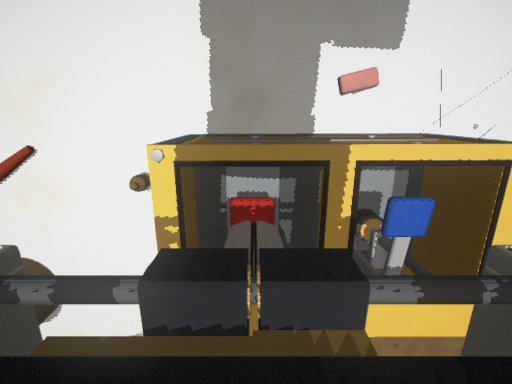

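View pics/s2.png

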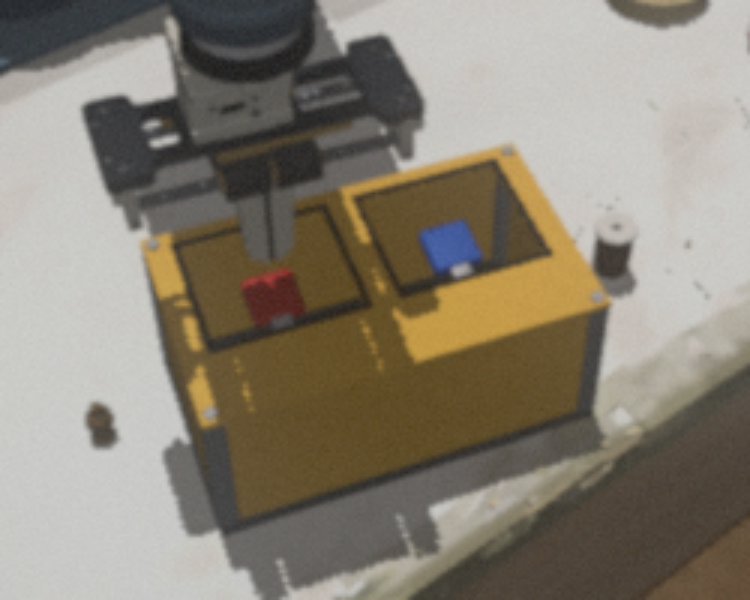

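Both views show the shut fingers centred over the red paddle (252,211) and inside the right window, with wide clearance all round.

```bash
python3 -m jog '[[[-0.2,0,1.5],0],[[0,0,1.5],0],[[0,0,0.6],0],[[0,0,0.6],0],[[0,0,0],0]]'; python3 -m jog '[[[0,0,0.6],0],[[0,0,0.5],0],[[0,0,0.4],0],[[0,0,0],0],[[0,0,0],0]]'
```

```text
t: 3.38
ee_pos: [0.5381, -0.0685, 0.1045]
orientation: [0.144, 0.99, 0.0, -0.0]
contact_force: [-2.9, 0.6, 4.2]
opening: 0.005
grip_force: 1.7
t: 4.0
ee_pos: [0.5384, -0.0687, 0.0901]
orientation: [0.144, 0.99, -0.0, 0.0]
contact_force: [-3.1, 0.7, 7.9]
opening: 0.009
grip_force: 4.1
```

```bash
python3 -m jog '[[[0,0,0.3],0],[[0,0,0.2],0],[[0,0,0.1],0],[[0,0,0],0]]'
```

```text
t: 4.5
ee_pos: [0.5388, -0.0687, 0.0861]
orientation: [0.144, 0.99, -0.0, 0.001]
contact_force: [-7.5, 2.0, 20.9]
opening: 0.004
grip_force: 11.2
```

The force jumped to 21 N while the motion stalled at z≈0.086, so the lever is at its stop. Holding about 2 s, then withdrawing straight up.

```bash
H='z'; python3 -m jog '[[[0,0,0],0],[[0,0,0],0],[[0,0,0],0],[[0,0,0],0],[[0,0,0],0]]'|grep -E "ee|cont"; python3 -m jog '[[[0,0,0],0],[[0,0,0],0],[[0,0,0],0],[[0,0,0],0],[[0,0,0],0]]'|grep -E "ee|cont";python3 -m jog '[[[0,0,0],0],[[0,0,0],0],[[0,0,0],0],[[0,0,0],0],[[0,0,0],0]]'|grep -E "ee|cont"
python3 -m jog '[[[0,0,0],0],[[0,0,-0.6],0],[[0,0,-0.8],0],[[0,0,-0.8],0],[[0,0,-0.8],0]]'; python3 -m jog '[[[0,0,-1.5],0],[[0,0,-3],0],[[0,0,-4],0],[[0,0,-4],0],[[0,0,0],0]]'; python3 -m jog '[[[3,0,0],0],[[5,0,0],0],[[5,0,0],0],[[2,0,0],0],[[0,0,0],0]]'
python3 - <<'E'
from h import *
s=telemetry.get_state();print(s['t'],s['contact_force'],s['qvel'])
for n in('top','scene'):
    im=vision.grab_frame(n);cv2.imwrite(f'pics/{n}9.png',im)
    for col,p in(('red',(329,200) if n=='top' else (201,228)),('blue',(281,185)if n=='top' else (260,211))):print(n,col,blob(mask(im,col),p,12))
cv2.imwrite('pics/s9.png',cv2.resize(im[130:330,110:360],None,fx=3,fy=3))
E
```

```text
ee_pos: [0.5387, -0.0687, 0.0861]
contact_force: [-7.4, 1.9, 20.9]
ee_pos: [0.5388, -0.0688, 0.0861]
contact_force: [-7.2, 1.6, 20.2]
ee_pos: [0.5387, -0.0688, 0.0861]
contact_force: [-8.0, 2.6, 21.2]
t: 7.0
ee_pos: [0.5388, -0.0688, 0.114]
orientation: [0.144, 0.99, -0.0, 0.0]
contact_force: [0.2, 0.3, -0.5]
opening: 0.009
grip_force: 0.0
t: 7.62
ee_pos: [0.5401, -0.0692, 0.2425]
orientation: [0.144, 0.99, -0.001, 0.003]
contact_force: [-0.3, -0.1, -1.0]
opening: 0.008
grip_force: 0.0
t: 8.25
ee_pos: [0.3932, -0.0252, 0.2382]
orientation: [0.144, 0.99, 0.0, -0.0]
contact_force: [1.3, -0.4, 0.0]
opening: 0.005
grip_force: 0.0
8.25 [ 1.30373043 -0.43496435  0.04016166] [-0.0039496   0.0399992  -0.0531841   0.0005823  -0.01801254  0.002064  ]
top red (array([329.46875 , 198.390625]), np.int32(128))
top blue (array([280.80473373, 184.71005917]), np.int32(169))
scene red (array([201.48818898, 230.88188976]), np.int32(127))
scene blue (array([259.40625   , 211.39583333]), np.int32(192))
```

View pics/s9.png

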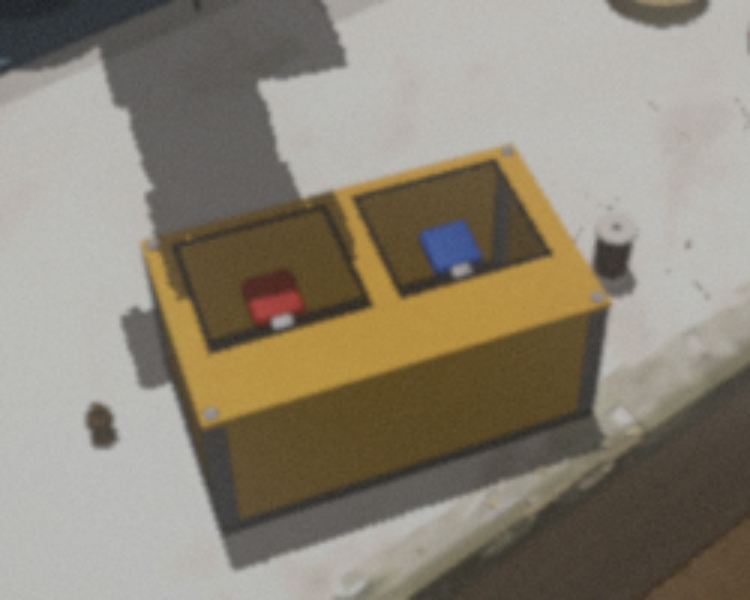

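The red paddle is back at its rest position at about (273,298), partly in the arm's shadow. The blue paddle, spool and finial haven't moved, and the tool is clear.

```bash
python3 -m jog '[[[0,0,0],0],[[0,0,0],0],[[0,0,0],0]]' | head -2; python3 -c "
from station import job;print(job.hand_in())"
```

```text
t: 8.72
ee_pos: [0.395, -0.0259, 0.2384]
the job is handed in; nothing more can be done
None
```

I pressed the red lever to its stop (about 21 N), held it for just over 2 s and let it spring back. I then withdrew clear with no sign of touching anything else and handed the job in at about 8.7 s; no verdict was returned.

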